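# Make up the strength and permeability kits

## Robot

A 6-joint arm with a two-finger parallel gripper is mounted at the origin on the work surface. World frame = base frame: x ahead of the robot, y to its left, z up, the work surface at z = 0. Lengths are in m, angles in rad, forces in N, time in s.
With the tool pointing down it reaches from about 0.325 to 0.775 m from the base axis. Payload 5.5 kg.
Tool frame: the origin (TCP) lies midway between the tips of the shut fingers; the grasp point (between the pads) lies 19 mm behind it; z points along the fingers, y is the line along which they close (so a half turn about z gives the same grasp; the last joint's range is limited). The gripper opens to 85 mm and grips with 20 to 120 N. Pads are 22 mm wide; open, the fingers measure 114 mm over their backs; the gripper's body (76 mm by 85 mm) begins 54 mm behind the grasp point. The pads swing forward as they close: fully open they stand 13 mm farther back than shut.
Start: joints at [-0.057, 0.091, 1.231, -0, 1.82, -0.057], TCP at [0.6, -0, 0.231] pointing down, gripper open.
Joint ranges: [-2.87, 2.87], [-0.86, 2.18], [0.17, 2.46], [-1.51, 4.65], [0.06, 2.69], [-2.65, 2.65]. Speed limits (rad/s): [2.57, 2.57, 3.01, 3.14, 3.14, 3.14].

## Interface

Orientations are given as a unit quaternion [x, y, z, w].
In Python, from rig import r gives the robot as it stands.
- The arm moves only by the shell command python3 -m inch 'ROWS' [FORCE]. ROWS is a JSON object whose key "segments" holds a list of rows, 1 to 5 of them, each of 5 numbers: dx, dy, dz in shares of 0.75 m (1.0 is 0.75 m), then a turn about the tool's z in fractions of the full range, 1 being 4 rad, then the finger opening in m; each row is the pose to reach, as a shift and turn from the pose commanded when the command began, along the tool's axes at that moment; what a row does not reach only later rows make up. A row lasts 1/8 s, in which the tool goes at most 0.0625 m and 0.188 rad, less where a joint would pass 70% of its speed; a pose out of reach is approached as far as the arm can. The fingers move at their own pace and stop on an object; FORCE is the grip in N (left out, the last holds). Time passes only in rows, so rows that do not move let the fingers close. It prints the time, the measured TCP pose, the force, the opening and the grip force at its end. A shift or turn number past 1, either way, is cut back to 1. Input that does not fit is refused with a message, and nothing moves.
- r.state(): the state, without advancing time (a new reading comes with each control period).
- r.snapshot(name): name is "scene" or "side" or "wrist"; returns (picture, depth): 384x512x3 uint8, blue, green, red; 384x512 float32, m along the optical axis (not along the pixel's ray), 0 where there is no reading.
- r.camera_model(name): a dict with "K" (3x3 intrinsics, pixels), "k1" (the pictures are not rectified: a ray, as slopes to the right and down, at radius r is drawn at 1 + k1 r^2 times it, then the intrinsics apply), "origin" and "orientation" of the camera in the world; the wrist camera has in their place "hand_eye" (4x4, takes a point from camera to tool coordinates, whose origin is the TCP and whose axes are the flange's). Camera axes: x right, y down, z forward; pixel columns grow to the right and rows downward; lengths in m; the calibration is good to about 2 mm. A picture is of the moment at which its call begins: read the wrist's pose just before it. camera_model takes no time and is no camera call.
- r.job_done(): hands the job in; it is judged then, once.
Trained networks look in the newest picture that a camera, given by its name, has taken for a name from the list of things; names that differ only in an ending like _2 or _b are one class to them, and where a whole thing is asked for, a point or a joint stands for the part that bears it (a point fixed in the world has none). Each returns a list of dicts, best first, with "score" (0 to 1); they miss things now and then, are a little off and sometimes report something else, mostly with a low value. They report only what shows in the picture. A call takes as long as a camera call.
- r.search_frame(camera, name): "pixel" ([column, row] in pixels, amid what is visible of it).
The state is a dict: "time": time; "joints": joint angles; "joint_velocities": joint speeds; "effort": joint torques, N m; "eef_pos": TCP position; "eef_rot": TCP orientation; "force": force on the tool from outside, world axes, zero at the start; "wrist_torque": the same for the moment, N m; "width": finger opening in m; "finger_force": force on a finger pad.
Only numpy, scipy, OpenCV 4.12 (cv2) and the standard library are available. Lean on these libraries where they do the work, as an engineer would, in place of code of your own. Each camera call takes 0.05 s, during which the arm holds its last target. There are 200 camera calls.

## Task

Make up the two test kits from the loose stock on the sheet of paper in the middle of the table: in the blue tray the dark-red brick cube and the sand-coloured mortar prism, both lying flat on the tray's floor; in the white tray the orange brick cube, flat on the floor beside the steel cell, and in the cell the blue-grey porous disc at the bottom with the orange brick disc flat on top of it. Keep every piece the same way up and set it down rather than dropping it (a disc may fall the depth of the cell), and leave the two grey concrete cubes where they are.

Things in the scene. Friction and masses are not known exactly. Their poses are not given: they have to be found in the camera images.
- red_cube: Dark-red (maroon) fired-brick test cube, about 120 g. Stands on the middle paper, 40 x 40 x 40 mm, sides square to its own x and y. Origin: centre of its underside, z up.
- orange_cube: Orange fired-brick test cube, about 115 g. Stands on the middle paper, 40 x 40 x 40 mm, sides square to its own x and y. Origin: centre of its underside, z up.
- prism: Sand-coloured mortar prism half, lying on the middle paper on its long side: 64 mm long along its own x, 40 mm wide along y, 40 mm high, about 200 g. Origin: centre of its underside, z up.
- porous_disc: Flat pale blue-grey porous ceramic disc, 50 mm diameter, 12 mm thick, about 50 g, lying flat on the middle paper. Origin: centre of its underside, z up.
- brick_disc: Flat orange fired-brick disc, 50 mm diameter, 18 mm thick, about 66 g, lying flat on the middle paper. Origin: centre of its underside, z up.
- blue_tray: Blue open tray that does not move, outside 210 mm long (its x) by 140 mm wide (its y), walls 4 mm thick and 14 mm high, empty at the start. Origin: underside, centre; the floor inside is 4 mm above it. Inside 202 x 132 mm.
- white_tray: White open tray with a dark rim, same sizes as the blue tray, does not move. The cell stands in its +x half; the half of the floor towards its -x end is free (free floor from x = -101 mm to about x = 0). Origin: underside, centre; the floor inside is 4 mm above it.
- cell: Steel test cell, fixed in the white tray: round base (84 mm diameter, 12 mm high) carrying an upright open tube. Bore 54 mm; bore floor 12 mm, rim 47 mm above the origin; top 5 mm of the bore flare to 62 mm; rim outside 74 mm. The fingers stay above the rim: let a disc go centred with its lower edge in the flare. Small brass fitting low at its +y side. Origin: centre of underside, z up.
- grey_cube_a: Dark-grey concrete cube among the stock, not part of the kits, to be left where it is. Stands on the middle paper, 40 x 40 x 40 mm, sides square to its own x and y. Origin: centre of its underside, z up.
- grey_cube_b: A second dark-grey concrete cube, the same, also to be left where it is. Stands on the middle paper, 40 x 40 x 40 mm, sides square to its own x and y. Origin: centre of its underside, z up.

How it is judged:
By the outcome, as a careful person would: the job done as asked, in the order asked, and still so for the second after the job is handed in, with the robot touching nothing.
It also fails if it takes over 109 s, if anything falls off the work surface, if the arm or the gripper's body presses on something with over 40 N, if the wrist force passes 120 N, or if a joint passes its speed limit or range.

## Working session

There is one attempt and no reset: what is moved stays moved. The work goes in short steps, Python scripts to look and compute and a shell command to move; the robot and the scene stay as the last step left them, time stands still between calls to the robot, and variables do not carry over. Pictures are saved under pics/ and viewed, at most 15 in all, crops included, and the job is handed in when it is done.

```bash
ls; mkdir -p pics
python3 - <<'E'
from rig import r
import cv2,numpy as np
s=r.state();print(s)
for n in("scene","side","wrist"):
    print(n,r.camera_model(n))
for n in("scene","wrist"):
    p,d=r.snapshot(n);cv2.imwrite(f"pics/{n}0.png",p);np.savez(f"pics/{n}0.npz",p=p,d=d)
    for o in "red_cube orange_cube prism porous_disc brick_disc blue_tray white_tray cell grey_cube_a".split():
        print(n,o,[(np.round(a["pixel"]).tolist(),round(a["score"],2)) for a in r.search_frame(n,o)])
E
```

```text
pics
{'time': 0.0, 'joints': array([-5.67010457e-02,  9.18308399e-02,  1.23189775e+00,  3.95545961e-05,
        1.81978205e+00, -5.66978223e-02]), 'joint_velocities': array([-3.29224111e-04,  3.00820057e-04, -6.12880967e-05,  8.75572303e-04,
        6.41656779e-05,  8.83998646e-04]), 'effort': array([ 1.92109423e-03, -4.58737707e+01, -4.18019521e+01,  2.08830479e-04,
        1.19483890e-02, -1.60596358e-05]), 'eef_pos': array([5.99718410e-01, 2.66604936e-05, 2.30160937e-01]), 'eef_rot': array([ 7.07104162e-01,  7.07108749e-01, -6.24289279e-04, -7.28214848e-04]), 'force': array([ 0.40867173, -0.49131997, -0.18579404]), 'wrist_torque': array([0.01565427, 0.00138316, 0.02317317]), 'finger_force': 0.0, 'width': 0.08515782885424616}
scene {'K': array([[441.8721076 ,   0.        , 263.94653872],
       [  0.        , 441.8721076 , 193.47187506],
       [  0.        ,   0.        ,   1.        ]]), 'k1': -0.16268592920979177, 'origin': array([ 1.01649786, -0.77299977,  0.79587229]), 'orientation': array([ 0.8787252 ,  0.22967226, -0.11817939, -0.40140541])}
side {'K': array([[437.37804021, 
[... 859 characters left out ...]
[]
scene orange_cube [([254.0, 153.0], 0.76), ([163.0, 276.0], 0.24)]
scene prism [([321.0, 176.0], 0.76)]
scene porous_disc [([278.0, 244.0], 0.75)]
scene brick_disc [([230.0, 187.0], 0.62)]
scene blue_tray [([307.0, 138.0], 0.72)]
scene white_tray []
scene cell [([195.0, 270.0], 0.65)]
scene grey_cube_a [([203.0, 207.0], 0.82), ([236.0, 223.0], 0.55)]
wrist red_cube [([308.0, 168.0], 0.91)]
wrist orange_cube [([107.0, 40.0], 0.9), ([204.0, 323.0], 0.2)]
wrist prism []
wrist porous_disc [([308.0, 245.0], 0.6)]
wrist brick_disc [([131.0, 168.0], 0.71)]
wrist blue_tray []
wrist white_tray [([202.0, 324.0], 0.62)]
wrist cell []
wrist grey_cube_a [([219.0, 249.0], 0.65), ([142.0, 248.0], 0.62)]
```

View pics/scene0.png

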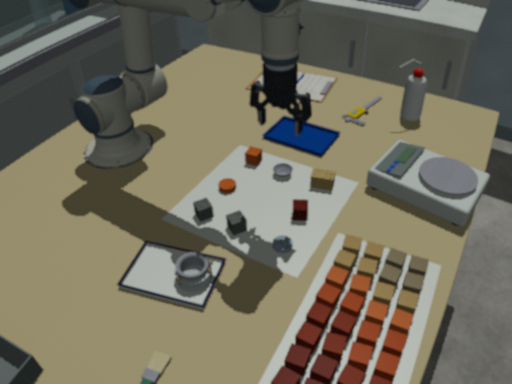

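View pics/wrist0.png

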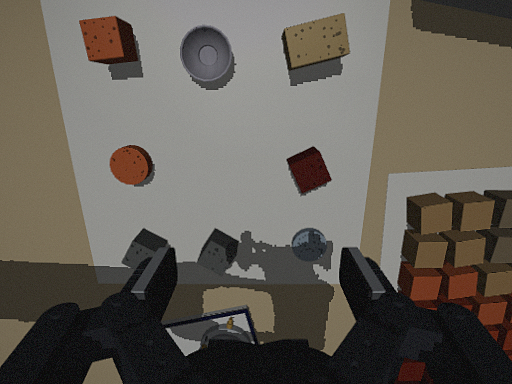

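The scene view shows the middle paper with the orange cube (254,155), a bowl as distractor (283,171), the prism (322,179), brick disc (228,186), red cube (300,209), porous disc (282,243) and grey cubes (203,208) and (236,222). The blue tray is at (300,136), and the white tray with the cell is at (172,274). The wrist view shows the same pieces, with image right = world +x and up = +y.

```bash
cat > h.py <<'E'
import numpy as np,cv2
from rig import r
from scipy.spatial.transform import Rotation as R
def cloud(n,name=None):
    "world points (384,512,3), nan where none; picture"
    s=r.state();m=r.camera_model(n);p,d=r.snapshot(n)
    if name:cv2.imwrite(f"pics/{name}.png",p)
    v,u=np.mgrid[:384,:512];uv=np.stack([u,v],-1).reshape(-1,1,2).astype(float)
    xy=cv2.undistortPoints(uv,m["K"],np.array([m["k1"],0,0,0])).reshape(384,512,2)
    P=np.dstack([xy,np.ones((384,512))])*np.where(d>0,d,np.nan)[...,None]
    if n=="wrist":
        T=m["hand_eye"];P=P@T[:3,:3].T+T[:3,3];P=P@R.from_quat(s["eef_rot"]).as_matrix().T+s["eef_pos"]
    else:P=P@R.from_quat(m["orientation"]).as_matrix().T+m["origin"]
    return P,p
def top(P,px,h0,h1,rad=.06):
    "points with height in h0..h1 connected to pixel px -> minAreaRect (mm), mean"
    m=((P[...,2]>h0)&(P[...,2]<h1)).astype(np.uint8)
    k,l=cv2.connectedComponents(m,connectivity=4)
    c=int(px[0]),int(px[1]);w=l[max(c[1]-6,0):c[1]+7,max(c[0]-6,0):c[0]+7].ravel();w=w[w>0]
    if not len(w):return None
    q=P[l==np.bincount(w).argmax()];q=q[np.hypot(*(q[:,:2]-np.median(q[:,:2],0)).T)<rad]
    (cx,cy),sz,a=cv2.minAreaRect((q[:,:2]*1000).astype(np.float32))
    return dict(rect=(round(cx,1),round(cy,1)),size=np.round(sz,1).tolist(),ang=round(a,1),med=np.round(q.mean(0)*1000,1).tolist(),n=len(q))
def go(x,y,z,yaw=None):
    "shift in tool axes and turn; yaw(deg) = world direction of the closing line"
    s=r.state();M=R.from_quat(s["eef_rot"]).as_matrix();D=M.T@(np.array([x,y,z])-s["eef_pos"])
    t=0
    if yaw is not None:
        cur=np.degrees(np.arctan2(M[1,1],M[0,1]));t=-((yaw-cur+90)%180-90)
    print("shift",np.round(D,4),"turn",round(np.radians(t),3),"j6",s["joints"][5].round(3),"w",s["width"].round(4),"t",round(s["time"],2))
E
python3 - <<'E'
from h import *
P,p=cloud("wrist");S,q=cloud("scene");Q,q2=cloud("side","side0")
print("paper z",[np.nanmedian(P[100:140,200:260,2]),np.nanmedian(S[190:200,255:275,2])])
W=dict(orange=(107,40),bowl=(207,53),prism=(316,40),bdisc=(131,165),red=(309,170),pdisc=(308,245),ga=(150,243),gb=(219,245))
for k,c in W.items():
    lo,hi=(.006,.03) if 'disc' in k else (.03,.05)
    print("w",k,top(P,c,lo,hi))
C=dict(orange=(254,153),prism=(322,174),bdisc=(228,186),red=(300,205),pdisc=(282,243),ga=(203,205),gb=(236,218))
for k,c in C.items():
    lo,hi=(.006,.03) if 'disc' in k else (.033,.05)
    print("s",k,top(S,c,lo,hi))
for n,(px) in dict(scene=(195,264)).items(): print("cell rim",top(S,px,.045,.06))
print("floor white",S[270,150],S[285,160],"blue",S[136,300])
E
```

```text
paper z [np.float64(-2.609785185458957e-05), np.float64(0.0007239308266090427)]
w orange {'rect': (434.3, 137.9), 'size': [41.1, 40.9], 'ang': 5.5, 'med': [435.9, 137.9, 38.8], 'n': 1685}
w bowl None
w prism {'rect': (661.7, 135.1), 'size': [64.7, 40.8], 'ang': 13.7, 'med': [661.0, 135.0, 39.2], 'n': 2577}
w bdisc {'rect': (433.9, -5.6), 'size': [50.2, 49.3], 'ang': 2.0, 'med': [435.5, -4.4, 16.7], 'n': 1282}
w red {'rect': (662.1, -8.6), 'size': [40.0, 40.2], 'ang': 25.6, 'med': [661.5, -7.4, 39.2], 'n': 1109}
w pdisc {'rect': (672.4, -123.9), 'size': [49.2, 48.2], 'ang': 7.8, 'med': [671.9, -123.0, 11.2], 'n': 864}
w ga {'rect': (438.0, -125.2), 'size': [42.2, 33.7], 'ang': 57.6, 'med': [438.3, -119.8, 38.2], 'n': 614}
w gb {'rect': (543.5, -126.7), 'size': [39.5, 40.2], 'ang': 57.5, 'med': [544.3, -124.1, 38.6], 'n': 835}
s orange {'rect': (433.6, 137.5), 'size': [41.3, 43.5], 'ang': 2.5, 'med': [434.8, 134.9, 39.7], 'n': 138}
s prism {'rect': (661.6, 134.3), 'size': [63.8, 44.6], 'ang': 14.3, 'med': [662.3, 131.8, 39.6], 'n': 247}
s bdisc {'rect': (433.5, -6.1), 'size': [45.6, 51.1], 'ang': 49.1, 'med': [436.7, -9.4, 17.0], 'n': 198}
s red {'rect': (661.6, -9.3), 'size': [38.7, 42.9], 'ang': 26.1, 'med': [662.5, -11.6, 39.6], 'n': 194}
s pdisc {'rect': (672.3, -125.1), 'size': [49.7, 48.8], 'ang': 84.2, 'med': [672.8, -127.2, 11.7], 'n': 272}
s ga {'rect': (441.8, -127.8), 'size': [40.4, 45.8], 'ang': 59.4, 'med': [443.6, -129.6, 39.7], 'n': 200}
s gb {'rect': (543.2, -127.2), 'size': [37.7, 42.8], 'ang': 57.4, 'med': [544.6, -128.9, 39.6], 'n': 201}
cell rim {'rect': (544.9, -311.5), 'size': [72.3, 70.7], 'ang': 26.3, 'med': [541.8, -309.5, 50.3], 'n': 299}
floor white [ 0.44202817 -0.34611548  0.00520681] [ 0.49089037 -0.36831354  0.00474128] blue [0.50056918 0.32151261 0.00712294]
```

View pics/side0.png

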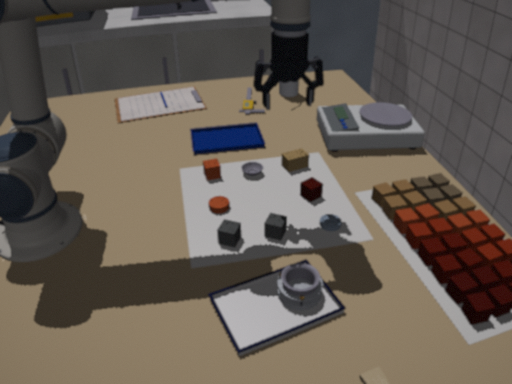

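The side view agrees: same pieces, blue tray at (228,138) and white tray with cell at (277,300), the cell's brass fitting at the bottom of the image (303,298). I'll locate the trays next.

```bash
cat >> h.py <<'E'
def trays():
    for n in("scene","side"):
        P,p=cloud(n);hs=cv2.cvtColor(p,cv2.COLOR_BGR2HSV)
        m=(hs[...,0]>105)&(hs[...,0]<130)&(hs[...,1]>180)&(hs[...,2]>50)&(P[...,2]<.03)&(np.abs(P[...,0]-.5)<.2)&(np.abs(P[...,1]-.32)<.2)
        k,l,st,_=cv2.connectedComponentsWithStats(m.astype(np.uint8));m=l==1+st[1:,4].argmax()
        print(n,"blue",cv2.minAreaRect((P[m][:,:2]*1000).astype(np.float32)),m.sum())
        m=(P[...,2]>.009)&(P[...,2]<.02)&(np.abs(P[...,0]-.5)<.17)&(np.abs(P[...,1]+.32)<.14)
        q=P[m]
        print(n,"white",cv2.minAreaRect((q[:,:2]*1000).astype(np.float32)),m.sum())
        m=(P[...,2]>.047)&(P[...,2]<.056)&(np.abs(P[...,0]-.545)<.06)&(np.abs(P[...,1]+.31)<.06)
        q=P[m];print(n,"cell",cv2.minEnclosingCircle((q[:,:2]*1000).astype(np.float32)),np.median(q[:,2]))
E
python3 - <<'E'
from h import *
trays(); go(.662,-.009,.09,25.8)
E
```

```text
scene blue ((501.53033447265625, 327.8643798828125), (148.78346252441406, 212.0314178466797), 88.5806655883789) 1396
scene white ((494.5250549316406, -326.3878479003906), (217.7147216796875, 150.19674682617188), 14.417826652526855) 1180
scene cell ((545.3081665039062, -311.5185241699219), 37.57466506958008) 0.05083189823494688
side blue ((500.658203125, 329.1054382324219), (149.67018127441406, 203.0820770263672), 89.19737243652344) 1364
side white ((495.39837646484375, -327.4412841796875), (214.5099334716797, 146.95474243164062), 13.362894058227539) 1648
side cell ((546.2301025390625, -311.2402038574219), 36.58756637573242) 0.05095382258980674Traceback (most recent call last):
  File "<stdin>", line 2, in <module>
  File "h.py", line 30, in go
    print("shift",np.round(D,4),"turn",round(np.radians(t),3),"j6",s["joints"][5].round(3),"w",s["width"].round(4),"t",round(s["time"],2))
                                                                                               ^^^^^^^^^^^^^^^^
AttributeError: 'float' object has no attribute 'round'
```

```bash
sed -i 's/s\["width"\].round(4)/round(float(s["width"]),4)/' h.py; python3 -c "
from h import *
go(.662,-.009,.09,25.8);go(.662,-.009,.008,25.8)"
```

```text
shift [-0.009   0.062   0.1413] turn -0.45 j6 -0.057 w 0.0857 t 1.25
shift [-0.009   0.062   0.2233] turn -0.45 j6 -0.057 w 0.0857 t 1.25
```

Careful with the scale: shifts go in shares of 0.75 m and turns go in shares of 4 rad. That gives: 0.14 m is 0.1867, 0.1 m is 0.1333, -0.45 rad is -0.1125.

```bash
python3 -m inch '{"segments":[[-0.012,0.0827,0.0667,-0.045,0.066],[-0.012,0.0827,0.1333,-0.09,0.066],[-0.012,0.0827,0.1867,-0.1125,0.066],[-0.012,0.0827,0.1867,-0.1125,0.066]]}' 40; python3 -c "
from h import *
go(.662,-.009,.008,25.8)
P,p=cloud('wrist','w1')"
```

```text
time: 1.75
eef_pos: [0.6595, -0.0089, 0.086]
eef_rot: [0.532, 0.847, -0.002, -0.004]
force: [0.0, -0.1, 0.6]
width: 0.0661
finger_force: 0.0
shift [-0.0016  0.0028  0.078 ] turn -0.001 j6 -0.514 w 0.0661 t 1.75
```

View pics/w1.png

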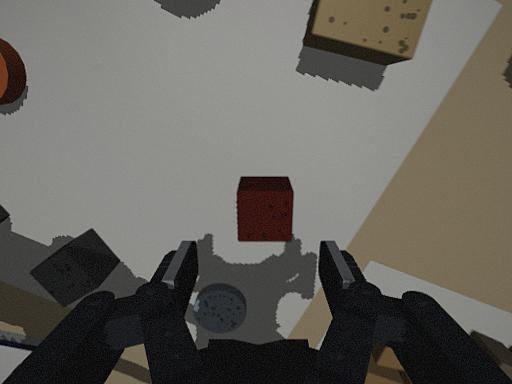

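The wrist view shows the red cube at (265,208), square to the fingers and between them. I'll descend.

In the tool's units: 0.082 m is 0.1093, 0.07 m is 0.0933.

```bash
python3 -m inch '{"segments":[[0,0,0.0533,0,0.066],[0,0,0.0933,0,0.066],[0,0,0.1093,0,0.066],[0,0,0.1093,0,0.066]]}' 40; python3 -c "
from h import *
go(.662,-.009,.008,25.8)"; python3 -m inch '{"segments":[[0,0,0,0,0.03],[0,0,0,0,0.03],[0,0,0,0,0.03],[0,0,0,0,0.03]]}' 40;python3 -c "
from h import *
go(.455,.328,.012,0);go(.455,.328,.1,0)"
```

```text
time: 2.3
eef_pos: [0.6627, -0.009, 0.011]
eef_rot: [0.532, 0.847, 0.0, 0.001]
force: [0.7, 1.1, 0.9]
width: 0.066
finger_force: 0.0
shift [ 0.0003 -0.0007  0.003 ] turn -0.001 j6 -0.514 w 0.066 t 2.3
time: 2.8
eef_pos: [0.6635, -0.0091, 0.0121]
eef_rot: [0.532, 0.847, 0.001, 0.002]
force: [-0.5, 0.4, 5.9]
width: 0.0395
finger_force: 41.8
shift [ 0.3942 -0.0412 -0.0009] turn 0.45 j6 -0.515 w 0.0395 t 2.8
shift [ 0.394  -0.0408 -0.0889] turn 0.45 j6 -0.515 w 0.0395 t 2.8
```

In the tool's units: 0.21 m is 0.28, 0.09 m is 0.12, 0.45 rad is 0.1125.

```bash
python3 -m inch '{"segments":[[0,0,-0.0667,0,0.03],[0.04,-0.0067,-0.1173,0.0125,0.03],[0.12,-0.0133,-0.1173,0.05,0.03],[0.2,-0.0267,-0.1173,0.0875,0.03],[0.28,-0.0333,-0.1173,0.1125,0.03]]}'; python3 -c "
from h import *
go(.455,.328,.1,0)"
```

```text
time: 3.42
eef_pos: [0.5469, 0.1705, 0.0977]
eef_rot: [0.709, 0.705, 0.0, 0.0]
force: [-0.0, 0.8, -1.0]
width: 0.0398
finger_force: 41.0
shift [ 0.1571 -0.0927 -0.0023] turn -0.005 j6 0.247 w 0.0398 t 3.42
```

In the tool's units: 0.13 m is 0.1733, 0.09 m is 0.12.

```bash
python3 -m inch '{"segments":[[0.06,-0.04,0,0,0.03],[0.12,-0.08,0,0,0.03],[0.1733,-0.1107,0,0,0.03],[0.1733,-0.1107,0,0,0.03],[0.1733,-0.1107,0,0,0.03]]}'; python3 -c "
from h import *
go(.455,.328,.1,0)
P,p=cloud('wrist','w2')"
```

```text
time: 4.05
eef_pos: [0.4653, 0.299, 0.0975]
eef_rot: [0.707, 0.707, 0.0, 0.0]
force: [-0.1, -0.0, -1.1]
width: 0.0395
finger_force: 41.0
shift [ 0.029  -0.0103 -0.0026] turn 0.0 j6 0.51 w 0.0395 t 4.05
```

View pics/w2.png

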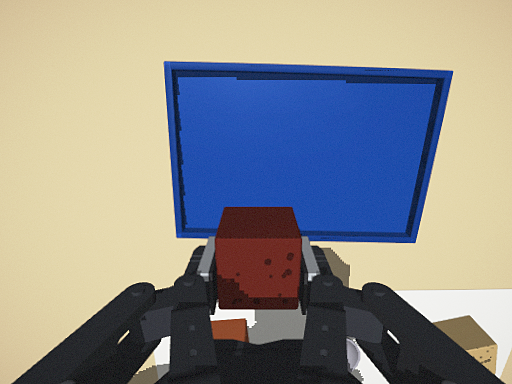

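The wrist view shows the red cube held at (258,255), squarely gripped, and the empty blue tray ahead. I'll move on and lower.

In the tool's units: 0.07 m is 0.0933, 0.05 m is 0.0667.

```bash
python3 -m inch '{"segments":[[0.0373,-0.0133,0.0133,0,0.03],[0.0373,-0.0133,0.0667,0,0.03],[0.0373,-0.0133,0.0933,0,0.03],[0.0373,-0.0133,0.0933,0,0.03]]}'; python3 -c "
from h import *
go(.455,.328,.0165,0)"
```

```text
time: 4.6
eef_pos: [0.4545, 0.3256, 0.0251]
eef_rot: [0.708, 0.707, -0.002, -0.0]
force: [0.3, 0.3, -0.6]
width: 0.0394
finger_force: 41.0
shift [0.0025 0.0005 0.0086] turn -0.002 j6 0.562 w 0.0394 t 4.6
```

In the tool's units: 0.0105 m is 0.014, 0.005 m is 0.0067.

```bash
python3 -m inch '{"segments":[[0,0,0.0067,0,0.03],[0,0,0.014,0,0.03],[0,0,0.014,0,0.03]]}'; python3 -c "
from h import *
go(.455,.328,.0165,0)"
```

```text
time: 4.97
eef_pos: [0.4552, 0.3272, 0.0169]
eef_rot: [0.707, 0.707, 0.0, 0.0]
force: [-0.6, 0.3, -0.7]
width: 0.0394
finger_force: 41.0
shift [ 0.0008 -0.0002  0.0004] turn -0.0 j6 0.563 w 0.0394 t 4.97
```

In the tool's units: 0.0015 m is 0.002.

```bash
python3 -m inch '{"segments":[[0,0,0.002,0,0.03],[0,0,0.002,0,0.03]]}'; python3 -m inch '{"segments":[[0,0,0,0,0.06],[0,0,0,0,0.06],[0,0,-0.0267,0,0.06],[0,0,-0.08,0,0.06],[0,0,-0.1333,0,0.066]]}';python3 -c "
from h import *
go(.662,.135,.11,-76.3)"
```

```text
time: 5.22
eef_pos: [0.4555, 0.3275, 0.0161]
eef_rot: [0.707, 0.707, 0.001, 0.0]
force: [-0.1, -0.8, 1.2]
width: 0.0398
finger_force: 41.3
time: 5.85
eef_pos: [0.4552, 0.3272, 0.1178]
eef_rot: [0.707, 0.707, 0.0, 0.0]
force: [1.1, -0.3, -0.1]
width: 0.0661
finger_force: 0.0
shift [-0.1922  0.2068  0.0078] turn 1.332 j6 0.563 w 0.0661 t 5.85
```

In the tool's units: -0.19 m is -0.2533, -0.15 m is -0.2, 0.9 rad is 0.225.

```bash
python3 -m inch '{"segments":[[-0.04,0.04,0,0.045,0.066],[-0.0933,0.0933,0,0.09,0.066],[-0.1467,0.1467,0,0.135,0.066],[-0.2,0.2,0,0.18,0.066],[-0.2533,0.2533,0.0107,0.225,0.066]]}'; python3 -c "
from h import *
go(.662,.135,.11,-76.3)"
```

```text
time: 6.48
eef_pos: [0.6471, 0.136, 0.1101]
eef_rot: [0.945, 0.326, 0.002, 0.0]
force: [0.3, 0.5, -0.1]
width: 0.0661
finger_force: 0.0
shift [0.0111 0.0099 0.0002] turn 0.426 j6 1.061 w 0.0661 t 6.47
```

In the tool's units: 0.02 m is 0.0267, 0.0105 m is 0.014, 0.426 rad is 0.1065.

```bash
python3 -m inch '{"segments":[[0.014,0.0127,0,0.045,0.066],[0.014,0.0127,0,0.09,0.066],[0.014,0.0127,0.0133,0.1065,0.066],[0.014,0.0127,0.0267,0.1065,0.066]]}'; python3 -c "
from h import *
go(.662,.135,.11,-76.3)
P,p=cloud('wrist','w3')
P,p=cloud('scene');print(top(P,(322,174),.033,.05))"
```

```text
time: 6.98
eef_pos: [0.6598, 0.1363, 0.0885]
eef_rot: [0.992, 0.122, 0.001, -0.0]
force: [0.7, 1.3, 0.7]
width: 0.0662
finger_force: 0.0
shift [ 0.0019  0.0018 -0.0215] turn 0.006 j6 1.479 w 0.0662 t 6.97
{'rect': (661.1, 134.7), 'size': [64.4, 45.9], 'ang': 16.4, 'med': [662.1, 131.5, 39.6], 'n': 251}
```

View pics/w3.png

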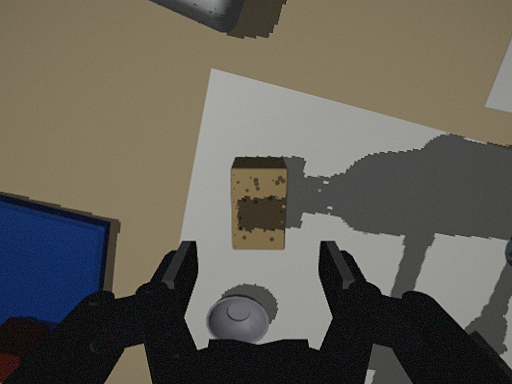

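The wrist view shows the prism at (259,205), aligned with the open fingers. The bowl at (237,320) is well clear of them.

In the tool's units: 0.0775 m is 0.1033, 0.066 m is 0.088, 0.005 rad is 0.0013.

```bash
python3 -m inch '{"segments":[[0.0027,0.0027,0.0533,0,0.066],[0.0027,0.0027,0.088,0,0.066],[0.0027,0.0027,0.1033,0.0013,0.066],[0.0027,0.0027,0.1033,0.0013,0.066]]}' 60; python3 -c "
from h import *
go(.662,.135,.011,-76.3)"; python3 -m inch '{"segments":[[0,0,0,0,0.03],[0,0,0,0,0.03],[0,0,0,0,0.03],[0,0,0,0,0.03]]}' 60;python3 -c "
from h import *
go(.545,.328,.014,90)"
```

```text
time: 7.58
eef_pos: [0.6614, 0.1349, 0.0095]
eef_rot: [0.993, 0.12, -0.001, 0.0]
force: [0.2, -0.3, 1.1]
width: 0.066
finger_force: 0.0
shift [ 0.0006  0.0001 -0.0015] turn 0.001 j6 1.481 w 0.066 t 7.58
time: 8.07
eef_pos: [0.6629, 0.1352, 0.0122]
eef_rot: [0.993, 0.12, 0.002, -0.0]
force: [-0.8, 0.4, 6.3]
width: 0.0387
finger_force: 62.3
shift [-0.0687 -0.2153 -0.0021] turn 0.24 j6 1.482 w 0.0387 t 8.07
```

In the tool's units: -0.205 m is -0.2733, -0.15 m is -0.2, 0.24 rad is 0.06.

```bash
python3 -m inch '{"segments":[[0,0,-0.06,0,0.03],[-0.0133,-0.0533,-0.0933,0.025,0.03],[-0.04,-0.1267,-0.0933,0.05,0.03],[-0.0667,-0.2,-0.0933,0.06,0.03],[-0.0893,-0.2733,-0.0933,0.06,0.03]]}'; python3 -c "
from h import *
go(.545,.328,.03,90)"
```

```text
time: 8.7
eef_pos: [0.5465, 0.3191, 0.0793]
eef_rot: [1.0, -0.0, -0.0, 0.0]
force: [0.9, 0.0, -2.1]
width: 0.0392
finger_force: 61.6
shift [-0.0014 -0.0089  0.0493] turn -0.001 j6 2.047 w 0.0392 t 8.7
```

In the tool's units: 0.0625 m is 0.0833, 0.06 m is 0.08.

```bash
python3 -m inch '{"segments":[[-0.0013,-0.0117,0.04,0,0.03],[-0.0013,-0.0117,0.0733,0,0.03],[-0.0013,-0.0117,0.08,0,0.03],[-0.0013,-0.0117,0.0833,0,0.03],[-0.0013,-0.0117,0.0833,0,0.03]]}'; python3 -c "
from h import *
go(.545,.328,.0162,90)"
```

```text
time: 9.32
eef_pos: [0.5477, 0.3268, 0.0185]
eef_rot: [1.0, -0.0, 0.001, -0.0]
force: [-0.4, 1.6, -3.1]
width: 0.0393
finger_force: 61.4
shift [-0.0027 -0.0011  0.0023] turn -0.001 j6 2.056 w 0.0393 t 9.32
```

In the tool's units: 0.003 m is 0.004, -0.002 m is -0.0027.

```bash
python3 -m inch '{"segments":[[-0.0027,0,0.002,0,0.03],[-0.0027,0,0.004,0,0.03],[-0.0027,0,0.004,0,0.03]]}'; python3 -m inch '{"segments":[[0,0,0,0,0.06],[0,0,0,0,0.06],[0,0,-0.0267,0,0.06],[0,0,-0.08,0,0.06],[0,0,-0.1333,0,0.066]]}';python3 -c "
from h import *
go(.434,.1377,.11,-85)
P,p=cloud('wrist','w4')"
```

```text
time: 9.7
eef_pos: [0.5453, 0.3271, 0.0162]
eef_rot: [1.0, -0.0, 0.001, -0.0]
force: [-3.9, -1.1, 6.1]
width: 0.0393
finger_force: 62.3
time: 10.32
eef_pos: [0.545, 0.3269, 0.1167]
eef_rot: [1.0, -0.0, 0.0, -0.0]
force: [0.5, 0.3, 0.2]
width: 0.0655
finger_force: 0.0
shift [-0.111   0.1892  0.0066] turn -0.088 j6 2.058 w 0.0655 t 10.32
```

View pics/w4.png

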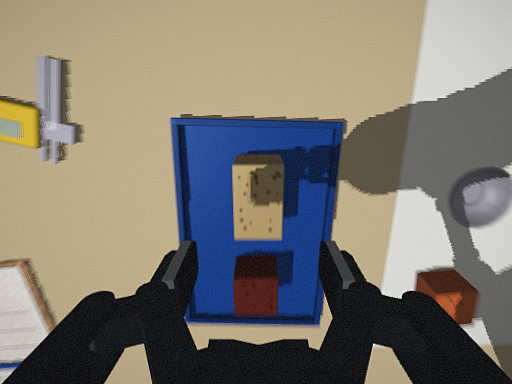

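The wrist view shows the prism (258,195) and red cube (257,285) lying flat in the blue tray. The orange cube at (445,298) is next.

In the tool's units: 0.189 m is 0.252, 0.15 m is 0.2, -0.096 rad is -0.024.

```bash
python3 -m inch '{"segments":[[-0.04,0.0667,0,0,0.066],[-0.08,0.1333,0,-0.0125,0.066],[-0.12,0.2,0,-0.024,0.066],[-0.148,0.252,0.0067,-0.024,0.066],[-0.148,0.252,0.0333,-0.024,0.066]]}'; python3 -c "
from h import *
go(.434,.1377,.011,-84.5)
P,p=cloud('scene');print(top(P,(254,153),.033,.05))"
```

```text
time: 11.0
eef_pos: [0.4346, 0.1364, 0.092]
eef_rot: [0.999, 0.046, 0.003, -0.0]
force: [1.0, 0.9, 0.4]
width: 0.0661
finger_force: 0.0
shift [-0.001  -0.0013  0.081 ] turn -0.003 j6 1.708 w 0.0661 t 11.0
{'rect': (433.0, 139.1), 'size': [42.4, 46.3], 'ang': 3.8, 'med': [434.7, 134.8, 39.8], 'n': 136}
```

In the tool's units: 0.08 m is 0.1067, 0.068 m is 0.0907.

```bash
python3 -m inch '{"segments":[[0,0,0.0533,0,0.066],[0,0,0.0907,0,0.066],[0,0,0.1067,0,0.066],[0,0,0.1067,0,0.066]]}' 40; python3 -c "
from h import *
go(.434,.1377,.011,-84.5)"; python3 -m inch '{"segments":[[0,0,0,0,0.03],[0,0,0,0,0.03],[0,0,0,0,0.03],[0,0,0,0,0.03]]}' 40;python3 -c "
from h import *
go(.442,-.340,.1,-75.8)"
```

```text
time: 11.55
eef_pos: [0.4337, 0.1384, 0.0089]
eef_rot: [0.999, 0.048, -0.001, 0.0]
force: [-0.4, 0.2, 0.9]
width: 0.0656
finger_force: 0.0
shift [ 0.0002  0.0007 -0.0021] turn 0.001 j6 1.708 w 0.0656 t 11.55
time: 12.05
eef_pos: [0.4351, 0.1383, 0.011]
eef_rot: [0.999, 0.048, 0.002, -0.0]
force: [-0.0, 1.6, 5.7]
width: 0.0394
finger_force: 42.4
shift [-0.0386  0.4767 -0.0895] turn -0.152 j6 1.708 w 0.0394 t 12.05
```

In the tool's units: 0.22 m is 0.2933, 0.16 m is 0.2133, -0.1 rad is -0.025.

```bash
python3 -m inch '{"segments":[[0,0,-0.0667,0,0.03],[-0.004,0.0533,-0.12,0,0.03],[-0.0107,0.1333,-0.12,0,0.03],[-0.0173,0.2133,-0.12,-0.0125,0.03],[-0.024,0.2933,-0.12,-0.025,0.03]]}'; python3 -m inch '{"segments":[[-0.0067,0.08,0,0,0.03],[-0.0133,0.16,0,-0.0125,0.03],[-0.02,0.24,0,-0.0125,0.03],[-0.0267,0.32,0,-0.0125,0.03],[-0.0267,0.32,0,-0.0125,0.03]]}';  python3 -c "
from h import *
go(.442,-.340,.03,-75.8)
trays();P,p=cloud('wrist','w5')"
```

```text
time: 12.68
eef_pos: [0.4366, -0.0846, 0.0993]
eef_rot: [0.995, 0.099, 0.0, 0.0]
force: [1.2, -0.3, -1.4]
width: 0.0396
finger_force: 41.6
time: 13.3
eef_pos: [0.4629, -0.3257, 0.0975]
eef_rot: [0.993, 0.12, -0.001, -0.0]
force: [-1.0, 0.3, -1.2]
width: 0.0394
finger_force: 41.7
shift [-0.0236  0.009   0.0675] turn -0.007 j6 0.657 w 0.0394 t 13.3
scene blue ((501.73773193359375, 327.6202392578125), (146.22665405273438, 212.09912109375), 89.33404541015625) 787
scene white ((495.4766845703125, -327.3209533691406), (215.77671813964844, 147.41265869140625), 13.811370849609375) 1094
scene cell ((544.2233276367188, -311.80841064453125), 37.02408981323242) 0.05088771072160131
side blue ((449.3468322753906, 328.26123046875), (146.7253875732422, 105.96709442138672), 84.39503479003906) 484
side white ((495.59112548828125, -327.4990234375), (214.94349670410156, 147.37477111816406), 13.76905345916748) 1528
side cell ((545.8857421875, -311.57904052734375), 37.00650405883789) 0.050800347702032234
```

View pics/w5.png

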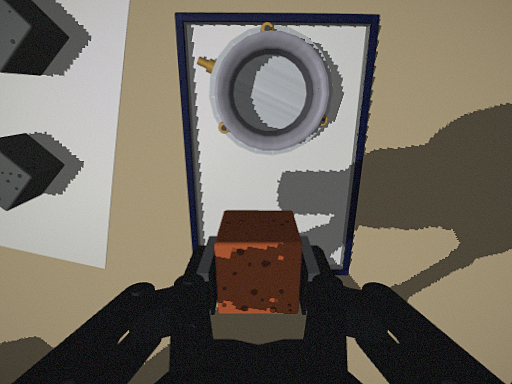

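The wrist view shows the orange cube held at (258,265), with the free half of the white tray ahead and the cell at (270,90).

In the tool's units: 0.08 m is 0.1067, 0.07 m is 0.0933.

```bash
python3 -m inch '{"segments":[[-0.0313,0.012,0.0267,0,0.03],[-0.0313,0.012,0.0667,0,0.03],[-0.0313,0.012,0.0933,0,0.03],[-0.0313,0.012,0.1067,0,0.03],[-0.0313,0.012,0.1067,0,0.03]]}'; python3 -m inch '{"segments":[[0,0,0,0,0.03],[0,0,0.0027,0,0.03],[0,0,0.0027,0,0.03]]}'; python3 -c "
from h import *
go(.442,-.340,.015,-75.8)"
```

```text
time: 14.08
eef_pos: [0.4436, -0.3359, 0.0189]
eef_rot: [0.992, 0.123, -0.0, -0.0]
force: [-0.3, 0.8, -1.1]
width: 0.0394
finger_force: 41.7
time: 14.45
eef_pos: [0.4437, -0.3367, 0.0176]
eef_rot: [0.992, 0.123, 0.0, 0.0]
force: [0.0, -0.3, -0.9]
width: 0.0395
finger_force: 41.7
shift [-0.0024  0.0028  0.0026] turn -0.002 j6 0.615 w 0.0395 t 14.45
```

Held slightly off, but well inside the free floor. I'll lower the last bit, release, and go on to the porous disc.

In the tool's units: 0.003 m is 0.004, 0.0015 m is 0.002.

```bash
python3 -m inch '{"segments":[[0,0,0.002,0,0.03],[0,0,0.004,0,0.03],[0,0,0.004,0,0.03]]}'; python3 -m inch '{"segments":[[0,0,0,0,0.06],[0,0,0,0,0.06],[0,0,-0.0267,0,0.06],[0,0,-0.08,0,0.06],[0,0,-0.1333,0,0.066]]}';python3 -c "
from h import *
go(.672,-.1245,.11,-76)
S,p=cloud('scene');print(top(S,(282,243),.006,.03))
S,p=cloud('wrist','w6')"
```

```text
time: 14.82
eef_pos: [0.4436, -0.3367, 0.015]
eef_rot: [0.992, 0.123, 0.0, 0.0]
force: [-2.3, 1.5, 4.9]
width: 0.0397
finger_force: 42.3
time: 15.45
eef_pos: [0.4436, -0.3366, 0.1167]
eef_rot: [0.992, 0.123, 0.0, 0.0]
force: [0.8, 0.8, 0.8]
width: 0.0659
finger_force: 0.0
shift [ 0.2732 -0.1502  0.0068] turn 0.001 j6 0.615 w 0.0659 t 15.45
{'rect': (672.1, -125.6), 'size': [49.0, 49.7], 'ang': 58.0, 'med': [672.8, -127.0, 11.6], 'n': 272}
```

View pics/w6.png

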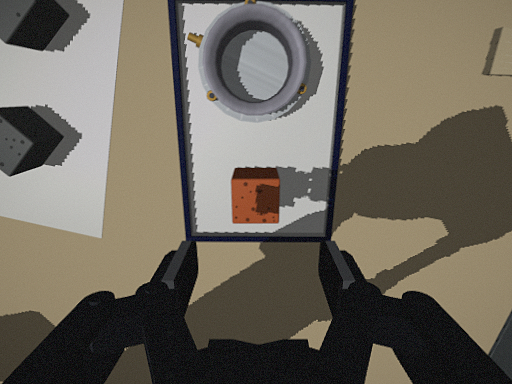

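The wrist view shows the orange cube flat in the white tray at (256,195), clear of the cell (255,70). Now the porous disc.

In the tool's units: 0.25 m is 0.3333, 0.2 m is 0.2667.

```bash
python3 -m inch '{"segments":[[0.0667,-0.04,0,0,0.066],[0.1333,-0.08,0,0,0.066],[0.2,-0.1133,0,0,0.066],[0.2667,-0.1467,0,0,0.066],[0.3333,-0.18,0,0,0.066]]}'; python3 -m inch '{"segments":[[0.0307,-0.02,0.0133,0,0.066],[0.0307,-0.02,0.0533,0,0.066],[0.0307,-0.02,0.08,0,0.066],[0.0307,-0.02,0.08,0,0.066]]}';python3 -c "
from h import *
go(.672,-.1245,.006,-76)
P,p=cloud('wrist','w7');b=[a for a in r.search_frame('wrist','porous_disc')][:2];print(b)
for a in b: print(top(P,a['pixel'],.006,.02))"
```

```text
time: 16.18
eef_pos: [0.6544, -0.1435, 0.115]
eef_rot: [0.992, 0.123, 0.0, 0.0]
force: [0.7, -1.0, 0.9]
width: 0.0664
finger_force: 0.0
time: 16.68
eef_pos: [0.6702, -0.1247, 0.0518]
eef_rot: [0.992, 0.122, -0.002, -0.001]
force: [-0.7, 0.0, -0.2]
width: 0.066
finger_force: 0.0
shift [0.0019 0.0004 0.0458] turn 0.001 j6 1.092 w 0.066 t 16.68
[{'pixel': [256.6, 212.5], 'score': 0.8}]
{'rect': (673.0, -124.8), 'size': [49.8, 48.7], 'ang': 10.8, 'med': [674.2, -124.4, 11.3], 'n': 3793}
```

In the tool's units: 0.042 m is 0.056, 0.036 m is 0.048.

```bash
python3 -m inch '{"segments":[[0.002,0,0.0267,0,0.062],[0.002,0,0.048,0,0.062],[0.002,0,0.056,0,0.062],[0.002,0,0.056,0,0.062],[0.002,0,0.056,0,0.062]]}' 30; python3 -m inch '{"segments":[[0,0,0.004,0,0.062],[0,0,0.0067,0,0.062],[0,0,0.0067,0,0.062]]}';python3 -c "
from h import *
go(.673,-.1247,.004,-76)"
```

```text
time: 17.4
eef_pos: [0.6736, -0.1244, 0.0129]
eef_rot: [0.992, 0.123, 0.0, 0.0]
force: [-0.3, -0.3, 0.9]
width: 0.0622
finger_force: 0.0
time: 17.77
eef_pos: [0.6731, -0.1242, 0.0071]
eef_rot: [0.992, 0.123, -0.0, -0.0]
force: [1.2, -0.6, -0.3]
width: 0.0621
finger_force: 0.0
shift [-0.0002  0.0004  0.0031] turn 0.001 j6 1.093 w 0.0621 t 17.77
```

In the tool's units: 0.0045 m is 0.006, 0.002 m is 0.0027.

```bash
python3 -m inch '{"segments":[[0,0,0.0027,0,0.062],[0,0,0.006,0,0.062],[0,0,0.006,0,0.062],[0,0,0.006,0,0.062]]}' 30; python3 -m inch '{"segments":[[0,0,0,0,0.04],[0,0,0,0,0.04],[0,0,0,0,0.04],[0,0,0,0,0.04]]}';python3 -c "
from h import *
go(.673,-.1247,.004,-76);P,p=cloud('wrist','w8')"
```

```text
time: 18.27
eef_pos: [0.6732, -0.1243, 0.0027]
eef_rot: [0.992, 0.123, -0.0, -0.0]
force: [-0.6, -0.0, -0.3]
width: 0.0618
finger_force: 0.0
time: 18.77
eef_pos: [0.6736, -0.1244, 0.0033]
eef_rot: [0.992, 0.123, 0.0, 0.0]
force: [0.1, -1.0, 2.6]
width: 0.048
finger_force: 31.3
shift [-0.0006  0.0002 -0.0007] turn 0.001 j6 1.093 w 0.048 t 18.77
```

View pics/w8.png

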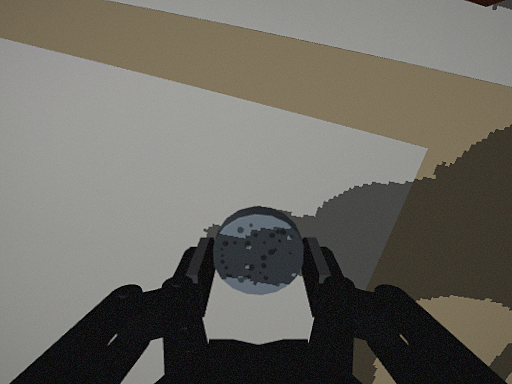

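The wrist view shows the porous disc at (258,250) between the pads. I'll lift it and check with the side camera.

In the tool's units: -0.097 m is -0.1293, -0.06 m is -0.08.

```bash
python3 -m inch '{"segments":[[0,0,-0.0267,0,0.04],[0,0,-0.08,0,0.04],[0,0,-0.1293,0,0.04],[0,0,-0.1293,0,0.04]]}'; python3 -c "
from h import *
go(.5455,-.3115,.1,-76);P,p=cloud('wrist');Q=P[235:270,235:280].reshape(-1,3);Q=Q[(Q[:,2]>.085)]
print(Q.mean(0),len(Q))
q=P[(P[...,2]>.09)&(P[...,2]<.13)&(np.hypot(P[...,0]-.673,P[...,1]+.1245)<.022)]
A=np.c_[q[:,:2]-q[:,:2].mean(0),np.ones(len(q))];print('plane',np.linalg.lstsq(A,q[:,2],rcond=None)[0])
p,d=r.snapshot('side');cv2.imwrite('pics/s8.png',cv2.resize(p[60:300,200:500],None,fx=2,fy=2))"
```

```text
time: 19.32
eef_pos: [0.6754, -0.1247, 0.1059]
eef_rot: [0.992, 0.123, 0.004, 0.001]
force: [-0.3, 0.2, -0.5]
width: 0.0483
finger_force: 31.1
shift [-0.1715  0.1495  0.0052] turn 0.002 j6 1.093 w 0.0483 t 19.32
[ 0.67756932 -0.12511572  0.11404025] 1568
plane [0.00920136 0.01790667 0.11405913]
```

View pics/s8.png

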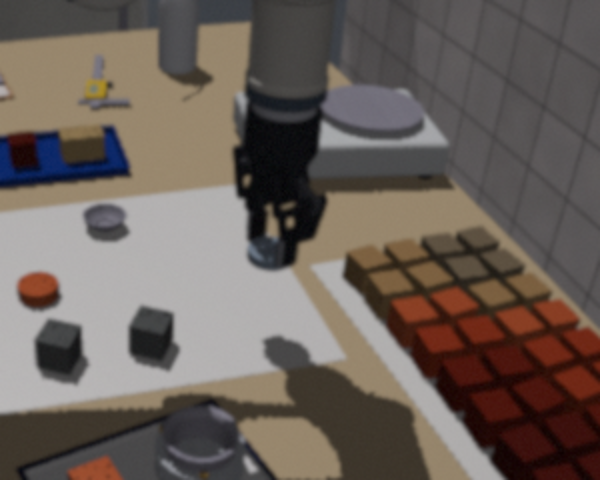

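The side crop shows the porous disc held level at (270,250) under the fingers. Now to the cell.

In the tool's units: -0.17 m is -0.2267, 0.12 m is 0.16.

```bash
python3 -m inch '{"segments":[[-0.06,0.0533,0,0,0.04],[-0.12,0.1067,0,0,0.04],[-0.18,0.16,0,0,0.04],[-0.2267,0.1987,0,0,0.04],[-0.2267,0.1987,0,0,0.04]]}'; python3 -m inch '{"segments":[[0,0,0,0,0.04]]}'
cat >> h.py <<'E'
def disc(z0,z1,col):
    "held disc centre minus TCP, world; hue range col"
    s=r.state();P,p=cloud("wrist");hs=cv2.cvtColor(p,cv2.COLOR_BGR2HSV)
    m=(P[...,2]>s["eef_pos"][2]+z0)&(P[...,2]<s["eef_pos"][2]+z1)&(hs[...,1]>col)
    m[:,:205]=0;m[:,310:]=0
    k,l,st,_=cv2.connectedComponentsWithStats(m.astype(np.uint8));m=l==1+st[1:,4].argmax()
    c,rad=cv2.minEnclosingCircle((P[m][:,:2]*1000).astype(np.float32))
    print("disc",c,rad,"z",np.median(P[m][:,2]),"rel",np.array(c)-s["eef_pos"][:2]*1000,m.sum(),s["eef_pos"])
E
python3 -c "
from h import *
go(.5455,-.3115,.055,-76)
disc(.004,.014,30);trays()"
```

```text
time: 20.05
eef_pos: [0.5417, -0.3125, 0.0976]
eef_rot: [0.993, 0.12, -0.002, -0.001]
force: [0.5, 0.4, -0.1]
width: 0.0477
finger_force: 31.1
time: 20.18
eef_pos: [0.5442, -0.3095, 0.0982]
eef_rot: [0.992, 0.122, -0.001, -0.001]
force: [0.6, 0.9, -0.5]
width: 0.0478
finger_force: 31.1
shift [0.0009 0.0023 0.0432] turn 0.001 j6 0.754 w 0.0478 t 20.18
disc (546.0555419921875, -310.8075866699219) 27.46587562561035 z 0.10625183682883844 rel [ 1.87186864 -1.27662585] 5717 [ 0.54418367 -0.30953096  0.09823481]
scene blue ((501.07928466796875, 327.1907958984375), (147.73092651367188, 213.81222534179688), 89.25080871582031) 812
scene white ((495.33447265625, -328.55877685546875), (217.21231079101562, 146.9041290283203), 13.768702507019043) 1170
scene cell ((545.0133666992188, -311.9663391113281), 36.987579345703125) 0.050999980890135355
side blue ((500.6761474609375, 328.0203552246094), (148.00804138183594, 202.8695526123047), 88.57760620117188) 824
side white ((495.46966552734375, -327.75653076171875), (214.05787658691406, 147.24179077148438), 13.563105583190918) 1710
side cell ((545.914794921875, -311.4792175292969), 36.79172134399414) 0.051130699976841054
```

In the tool's units: 0.041 m is 0.0547, 0.035 m is 0.0467.

```bash
python3 -m inch '{"segments":[[0.0013,0.0027,0.0267,0,0.04],[0.0013,0.0027,0.0467,0,0.04],[0.0013,0.0027,0.0547,0,0.04],[0.0013,0.0027,0.0547,0,0.04],[0.0013,0.0027,0.0547,0,0.04]]}'; python3 -m inch '{"segments":[[0,0,0,0,0.04],[0,0,0,0,0.04]]}'; python3 -c "
from h import *
go(.545,-.3115,.0515,-76)
disc(.004,.014,30)"
```

```text
time: 20.95
eef_pos: [0.5464, -0.3121, 0.0594]
eef_rot: [0.992, 0.123, 0.0, 0.0]
force: [1.1, -0.4, -0.1]
width: 0.0482
finger_force: 31.1
time: 21.2
eef_pos: [0.5463, -0.312, 0.0594]
eef_rot: [0.992, 0.123, 0.0, 0.0]
force: [0.1, -0.0, -0.7]
width: 0.0483
finger_force: 31.1
shift [-0.0011 -0.0008  0.0079] turn 0.001 j6 0.752 w 0.0483 t 21.2
disc (547.7597045898438, -312.9029235839844) 27.12547492980957 z 0.06739875230565627 rel [ 1.48445584 -0.86378826] 5823 [ 0.54627525 -0.31203914  0.05938194]
```

In the tool's units: 0.0078 m is 0.0104, -0.0008 m is -0.0011.

```bash
python3 -m inch '{"segments":[[-0.0024,-0.0011,0.0053,0,0.04],[-0.0024,-0.0011,0.0104,0,0.04],[-0.0024,-0.0011,0.0104,0,0.04],[-0.0024,-0.0011,0.0104,0,0.04]]}'; python3 -c "
from h import *
go(.545,-.3115,.0515,-76)
p,d=r.snapshot('side');cv2.imwrite('pics/s9.png',cv2.resize(p[200:350,200:380],None,fx=4,fy=4))"
```

```text
time: 21.75
eef_pos: [0.5441, -0.3115, 0.0509]
eef_rot: [0.992, 0.123, -0.0, -0.0]
force: [-1.1, -0.5, -0.4]
width: 0.0482
finger_force: 31.1
shift [ 0.0008  0.0002 -0.0006] turn 0.001 j6 0.751 w 0.0482 t 21.75
```

View pics/s9.png

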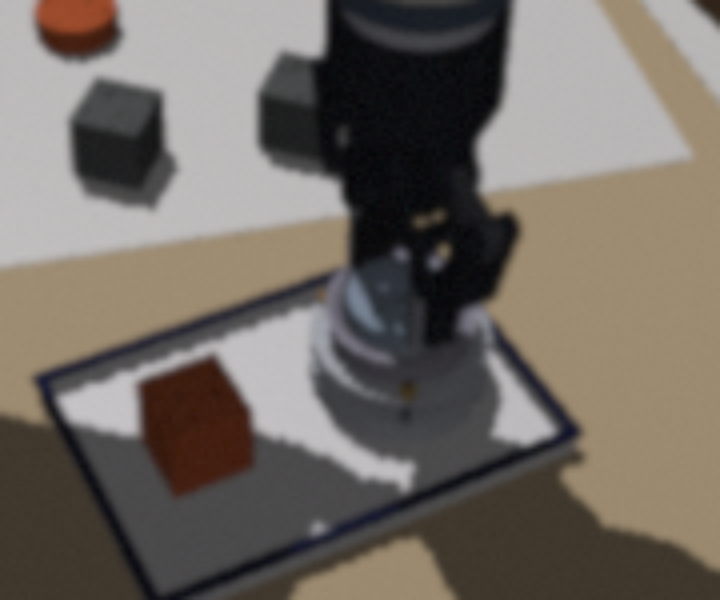

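The side crop shows the disc over the cell's mouth at (385,300) with no contact force. I'll release.

In the tool's units: -0.06 m is -0.08, -0.03 m is -0.04.

```bash
python3 -m inch '{"segments":[[0,0,0,0,0.064],[0,0,0,0,0.064],[0,0,0,0,0.064],[0,0,-0.04,0,0.064],[0,0,-0.08,0,0.064]]}'; python3 -m inch '{"segments":[[-0.04,0,-0.08,0,0.064],[-0.08,0,-0.08,0,0.064],[-0.08,0,-0.08,0,0.064],[-0.08,0,-0.08,0,0.064]]}'; python3 -c "
from h import *
go(.4337,-.0058,.11,-76)
P,p=cloud('wrist','w10')
print('in cell z', np.nanmedian(P[np.hypot(P[...,0]-.5455,P[...,1]+.3115)<.018],0), np.nanpercentile(P[np.hypot(P[...,0]-.5455,P[...,1]+.3115)<.018][:,2],[5,95]))
S,p=cloud('scene');print(top(S,(228,186),.006,.03))"
```

```text
time: 22.42
eef_pos: [0.5439, -0.3114, 0.1112]
eef_rot: [0.992, 0.123, -0.0, -0.0]
force: [1.1, -1.1, 0.5]
width: 0.0641
finger_force: 0.0
time: 22.92
eef_pos: [0.4861, -0.3258, 0.1703]
eef_rot: [0.992, 0.123, -0.0, -0.0]
force: [-0.0, -0.0, -0.3]
width: 0.0643
finger_force: 0.0
shift [ 0.027  -0.3231  0.0606] turn 0.001 j6 0.676 w 0.0643 t 22.93
in cell z [ 0.54583004 -0.31138347  0.02738991] [0.02621871 0.02859715]
{'rect': (433.5, -6.5), 'size': [45.8, 49.6], 'ang': 53.9, 'med': [436.6, -9.3, 16.7], 'n': 202}
```

View pics/w10.png

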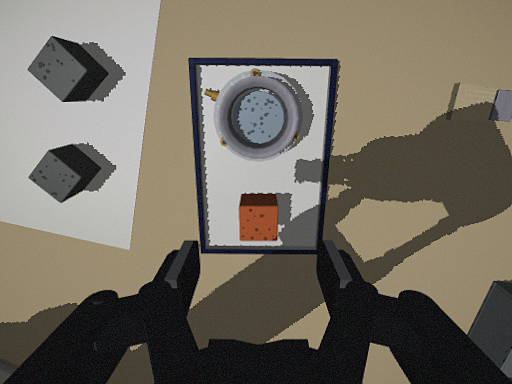

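The wrist view shows the porous disc flat at the bottom of the cell (258,113) and the orange cube at (258,218). Brick disc next.

Careful with the scale: shifts go in shares of 0.75 m and turns go in shares of 4 rad. That gives: -0.3 m is -0.4, -0.24 m is -0.32.

```bash
python3 -m inch '{"segments":[[0.0067,-0.08,0,0,0.066],[0.0133,-0.16,0,0,0.066],[0.02,-0.24,0,0,0.066],[0.0267,-0.32,0,0,0.066],[0.0333,-0.4,0,0,0.066]]}'; python3 -m inch '{"segments":[[0.0027,-0.0307,0.04,0,0.066],[0.0027,-0.0307,0.0933,0,0.066],[0.0027,-0.0307,0.1467,0,0.066],[0.0027,-0.0307,0.1533,0,0.066],[0.0027,-0.0307,0.1533,0,0.066]]}';python3 -c "
from h import *
go(.434,-.006,.007,-76)
P,p=cloud('wrist','w11');b=[a for a in r.search_frame('wrist','brick_disc')][:2];print(b)
for a in b: print(top(P,a['pixel'],.008,.03))"
```

```text
time: 23.65
eef_pos: [0.4368, -0.0268, 0.1703]
eef_rot: [0.992, 0.123, -0.0, -0.0]
force: [0.3, -0.0, 0.4]
width: 0.066
finger_force: 0.0
time: 24.28
eef_pos: [0.4338, -0.0061, 0.0566]
eef_rot: [0.992, 0.123, -0.0, -0.0]
force: [-0.5, -0.4, 0.9]
width: 0.0659
finger_force: 0.0
shift [ 0.0002 -0.      0.0496] turn 0.002 j6 1.232 w 0.0659 t 24.27
[{'pixel': [254.4, 217.8], 'score': 0.93}]
{'rect': (433.5, -5.5), 'size': [49.1, 49.8], 'ang': 84.8, 'med': [435.3, -5.0, 17.1], 'n': 3893}
```

In the tool's units: 0.0495 m is 0.066, 0.046 m is 0.0613.

```bash
python3 -m inch '{"segments":[[0,0,0.0267,0,0.062],[0,0,0.048,0,0.062],[0,0,0.0613,0,0.062],[0,0,0.066,0,0.062],[0,0,0.066,0,0.062]]}' 30; python3 -m inch '{"segments":[[0,0,0,0,0.062],[0,0,0,0,0.04],[0,0,0,0,0.04],[0,0,0,0,0.04],[0,0,0,0,0.04]]}';python3 -m inch '{"segments":[[0,0,-0.0267,0,0.04],[0,0,-0.08,0,0.04],[0,0,-0.1333,0,0.04],[0,0,-0.1333,0,0.04]]}';python3 -m inch '{"segments":[[0,0,0,0,0.04],[0,0,0,0,0.04]]}'; python3 -c "
from h import *
disc(.005,.02,30);go(.5447,-.311,.105,-76)"
```

```text
time: 25.0
eef_pos: [0.4336, -0.0063, 0.0066]
eef_rot: [0.992, 0.123, 0.0, 0.0]
force: [0.9, -0.2, -0.8]
width: 0.0615
finger_force: 0.0
time: 25.62
eef_pos: [0.4341, -0.0063, 0.0074]
eef_rot: [0.992, 0.123, 0.001, 0.0]
force: [-1.6, 1.2, 6.2]
width: 0.0483
finger_force: 31.1
time: 26.12
eef_pos: [0.4353, -0.0064, 0.1099]
eef_rot: [0.992, 0.123, 0.003, 0.001]
force: [-0.1, -0.3, -1.6]
width: 0.0486
finger_force: 31.2
time: 26.38
eef_pos: [0.4326, -0.0062, 0.1046]
eef_rot: [0.992, 0.123, -0.002, -0.0]
force: [-0.2, 0.6, -1.4]
width: 0.0482
finger_force: 31.2
disc (434.684326171875, -6.505152225494385) 27.86526107788086 z 0.11439240070546786 rel [ 2.06903987 -0.297455  ] 6454 [ 0.43261529 -0.0062077   0.10455409]
shift [ 0.0345  0.3229 -0.0007] turn 0.002 j6 1.232 w 0.0484 t 26.43
```

In the tool's units: 0.3 m is 0.4, 0.24 m is 0.32.

```bash
python3 -m inch '{"segments":[[0.008,0.08,0,0,0.04],[0.016,0.16,0,0,0.04],[0.024,0.24,0,0,0.04],[0.032,0.32,0,0,0.04],[0.0427,0.4,0,0,0.04]]}'; python3 -m inch '{"segments":[[0.0033,0.028,0,0,0.04],[0.0033,0.028,0.0133,0,0.04],[0.0033,0.028,0.04,0,0.04],[0.0033,0.028,0.0507,0,0.04],[0.0033,0.028,0.0507,0,0.04]]}'; python3 -m inch '{"segments":[[0,0,0,0,0.04],[0,0,0,0,0.04]]}';python3 -c "
from h import *
disc(.005,.02,30);go(.5445,-.311,.0555,-76)"
```

```text
time: 27.05
eef_pos: [0.5376, -0.2912, 0.1051]
eef_rot: [0.992, 0.122, -0.001, -0.001]
force: [0.3, 0.4, -1.0]
width: 0.0486
finger_force: 31.3
time: 27.68
eef_pos: [0.5444, -0.3079, 0.0669]
eef_rot: [0.992, 0.123, -0.001, -0.001]
force: [-0.1, -0.3, -0.3]
width: 0.0483
finger_force: 31.3
time: 27.92
eef_pos: [0.5455, -0.3093, 0.0695]
eef_rot: [0.992, 0.123, 0.001, 0.001]
force: [-0.3, -0.4, -0.5]
width: 0.0484
finger_force: 31.3
disc (547.8822631835938, -310.0111999511719) 27.79691505432129 z 0.07932756468884788 rel [ 2.35306309 -0.72382358] 6447 [ 0.5455292  -0.30928738  0.0695445 ]
shift [-0.0014  0.0014  0.0139] turn 0.002 j6 0.755 w 0.048 t 27.98
```

In the tool's units: 0.0136 m is 0.0181, 0.01 m is 0.0133.

```bash
python3 -m inch '{"segments":[[-0.0024,0.0019,0.0067,0,0.04],[-0.0024,0.0019,0.0133,0,0.04],[-0.0024,0.0019,0.0181,0,0.04],[-0.0024,0.0019,0.0181,0,0.04],[-0.0024,0.0019,0.0181,0,0.04]]}'; python3 -c "
from h import *
disc(.005,.02,30);go(.544,-.311,.0555,-76)"
```

```text
time: 28.6
eef_pos: [0.5438, -0.311, 0.055]
eef_rot: [0.992, 0.123, 0.0, 0.0]
force: [0.1, -0.3, 0.1]
width: 0.0482
finger_force: 31.3
disc (545.185546875, -311.7474365234375) 27.32350730895996 z 0.06473882313491539 rel [ 1.41373586 -0.69958993] 6441 [ 0.54377181 -0.31104785  0.05495118]
shift [ 0.0002 -0.     -0.0004] turn 0.001 j6 0.751 w 0.048 t 28.65
```

The disc centre is (545.2,-311.7) against the cell at about (545.4,-311.6), and its lower edge sits in the flare. Releasing.

In the tool's units: -0.06 m is -0.08, -0.03 m is -0.04.

```bash
python3 -m inch '{"segments":[[0,0,0,0,0.064],[0,0,0,0,0.064],[0,0,0,0,0.064],[0,0,-0.04,0,0.064],[0,0,-0.08,0,0.064]]}'; python3 -m inch '{"segments":[[-0.04,0,-0.08,0,0.064],[-0.08,0,-0.08,0,0.064],[-0.08,0,-0.08,0,0.064],[-0.08,0,-0.08,0,0.064]]}'; python3 -c "
from h import *
P,p=cloud('wrist','w12')
q=P[np.hypot(P[...,0]-.5455,P[...,1]+.3115)<.018]
print('in cell z', np.nanmedian(q,0), np.nanpercentile(q[:,2],[5,95]))
S,p=cloud('scene','sc12')
for k,c in dict(red=(287,134),ga=(203,205),gb=(236,218)).items(): print(k,top(S,c,.033,.055))
"
```

```text
time: 29.28
eef_pos: [0.5434, -0.3109, 0.1151]
eef_rot: [0.992, 0.123, -0.0, -0.0]
force: [0.9, 0.8, -0.4]
width: 0.0641
finger_force: 0.0
time: 29.78
eef_pos: [0.4857, -0.3254, 0.1742]
eef_rot: [0.992, 0.123, -0.0, -0.0]
force: [0.3, 0.0, -0.3]
width: 0.0639
finger_force: 0.0
in cell z [ 0.54582665 -0.3114353   0.04533431] [0.0442321  0.04652897]
red {'rect': (455.0, 327.3), 'size': [44.2, 44.5], 'ang': 88.1, 'med': [455.9, 322.9, 42.9], 'n': 134}
ga {'rect': (442.2, -127.3), 'size': [40.3, 45.7], 'ang': 60.0, 'med': [443.5, -129.2, 39.6], 'n': 198}
gb {'rect': (543.2, -127.6), 'size': [38.8, 40.9], 'ang': 57.6, 'med': [544.7, -129.1, 39.7], 'n': 203}
```

View pics/w12.png

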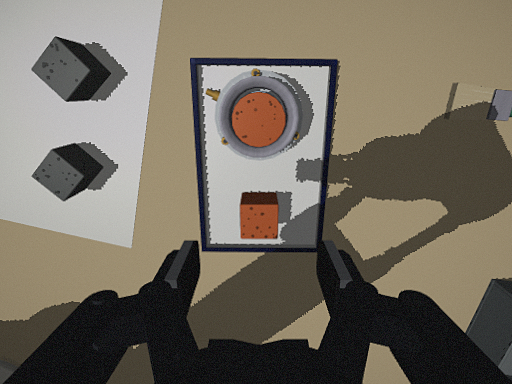

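View pics/sc12.png

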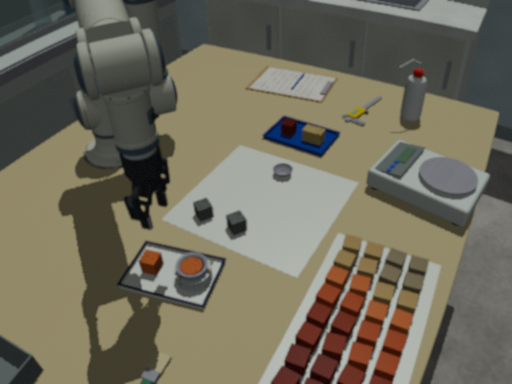

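The wrist view shows the brick disc flat in the cell at (258,118). Its top is at 45–46 mm, which fits 16+12+18. The scene view shows the red cube (289,128) and prism (314,133) in the blue tray, the orange cube (151,262) and filled cell (192,267) in the white tray, and the grey cubes unmoved. Nothing is in contact with the robot, so I'm handing in.

```bash
python3 -c "
from rig import r
print(r.job_done())"
```

```text
the job is handed in; nothing more can be done
None
```

Both kits are made up in the order asked and handed in at about 30 s: every piece lies flat in its place, the porous disc is under the brick disc in the cell, and the grey cubes are untouched.

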